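# Close the truffle tin with its nested lids, then raise the outer lid for the greeting card

## Robot

A 6-joint arm with a two-finger parallel gripper is mounted at the origin on the work surface. World frame = base frame: x ahead of the robot, y to its left, z up, the work surface at z = 0. Lengths are in m, angles in degrees, forces in N, time in s.
With the tool pointing down it reaches from about 0.375 to 0.9 m from the base axis. Payload 3.1 kg.
Tool frame: the origin (TCP) lies at the very end of the fingers, on their centre line; the grasp point (between the pads) lies bot.grip_point_offset behind it (bot.grip_point_offset is the distance from the TCP to the grasp point, in m); z points along the fingers, y is the line along which they close (so a half turn about z gives the same grasp; the last joint's range is limited). The gripper opens to 87 mm and grips with 3 to 60 N. Pads are 19 mm wide; open, the fingers measure 117 mm over their backs; the gripper's body (75 mm by 190 mm) begins 51 mm behind the grasp point.
Start: joints at [59.502, 30.224, 82.088, -0, 67.689, -10.227], TCP at [0.216, 0.586, 0.223] pointing down, gripper open.
Joint ranges: [-176.69, 176.69], [-43.24, 126.21], [12.49, 139.97], [-82, 262], [0, 151.66], [-163.58, 163.58]. Speed limits (degrees/s): [159.86, 159.86, 180, 180, 180, 180].

## Interface

Orientations are given as a 3x3 rotation matrix whose columns are the frame's x, y, z axes.
In Python, from rig import bot, viewer, ticket gives the robot as it stands.
- The arm moves only by the tool servo_tool, never from a script. Its argument "targets" is a list of rows, each an object with "offset": the shift along the tool's x, y, z in m, a list of three; "dr": the turn, a rotation vector about the tool's x, y, z in degrees, a list of three. In form: [{"offset": [x, y, z], "dr": [ax, ay, az]}, ...]. A call has 1 to 20 rows; each row is the pose to reach, as a shift and turn from the pose commanded when the call began, along the tool's axes at that moment; what a row does not reach only later rows make up. A row lasts 1/12 s, in which the tool goes at most 41.7 mm and 7.16 degrees, less where a joint would pass 70% of its speed; a pose out of reach is approached as far as the arm can. A call with a gripper value outside its range is refused whole. "gripper" is the gripper command: -1 is fully open, 1 is shut, values between are in proportion, set as the call begins (left out, the last holds). The fingers move at their own pace and stop on an object; the grip force is fixed at half the most. Time passes only in rows, so rows that repeat a pose let the fingers close. It gives the time, the measured TCP pose, the force, the opening and the grip force at its end, in the units of the state.
- bot.read_state(): the state, without advancing time (a new reading comes with each control period).
- viewer.capture(name): name is "scene" or "side" or "wrist"; returns a dict with "color" (480x640x3 uint8, red, green, blue), "camera_matrix" (3x3 intrinsics, pixels), "R" (3x3) and "t" (3): a world point X has camera coordinates R X + t. Camera axes: x right, y down, z forward; pixel columns grow to the right and rows downward; lengths in m; the calibration is good to about 2 mm. A picture is of the moment at which its call begins. There is no depth.
- ticket.hand_in(): hands the job in; it is judged then, once.
The state is a dict: "time_s": time; "joint_positions": joint angles; "qvel": joint speeds; "tau": joint torques, N m; "position": TCP position; "tcp_rot": TCP orientation; "force": force on the tool from outside, world axes, zero at the start; "moment": the same for the moment, N m; "opening": opening from 0.0 (shut) to 1.0 (fully open); "grasp_force": force on a finger pad.
Only numpy, scipy, OpenCV 4.12 (cv2) and the standard library are available. Lean on these libraries where they do the work, as an engineer would, in place of code of your own. Each camera call takes 0.05 s, during which the arm holds its last target. There are 200 camera calls.

## Task

Press the praline tray down into the open tin until it is flush with the tin's rim. Then carry the two lids, still nested one on the other, onto the tin so that the inner lid sits fully down over the tin's neck, and lift only the outer lid straight up off it, leaving the inner lid seated and undisturbed on the tin, and the tin and the other things on the counter where they stand. Finish while still holding the outer lid level, about 10 cm above the place where it sat, so that a greeting card could be laid on the inner lid: do not put it down or let go.

Things in the scene. Friction and masses are not known exactly. Their poses are not given: they have to be found in the camera images.
- tin_rim (a point): centre of the open mouth of the tin, at rim height, 71 mm above the counter; z up. The tin is a loose upright round can of brushed metal, about 0.36 kg: body 64 mm in diameter, 60 mm high to a flat shoulder; above it a plain neck 55 mm in diameter and 11 mm high up to the rim. It need not be turned: everything is round.
- tray (a joint): how far the praline tray is pushed down into the tin's mouth, m: 0 = its top 11 mm above the tin's rim, 0.012 = home on its stop, top 1 mm below the rim (flush). Starts 6 to 11 mm proud. It slides stiffly (about 4.5 N) straight down and stays where left; the weight of the lids does not move it.
- tray_top (a point): centre of the top of the praline tray: round, black, 49 mm in diameter, in the tin's mouth, with a thin rim and a flat centre boss 18 mm wide at this point's height and a ring of six small truffles between, slightly lower. Press it with closed fingertips at its centre.
- inner_lid: the inner lid, brushed metal, 60 g; origin on its axis at its underside, z up. A collar 66 mm in diameter, 20 mm high, hollow below (59.4 mm wide, 10 mm deep), with a crown 52 mm in diameter, 12 mm high on top. Starts standing on the counter with the outer lid on it. Seated on the tin, the roof of the hollow rests on the rim: underside 10 mm below the rim, 1 mm above the shoulder.
- inner_collar (a point): centre of the inner lid's collar, on its axis, 10 mm above the lid's underside (level with the rim when seated). The collar is all that shows of the inner lid below the outer one and stands out 2.5 mm beyond it. Gripped across (66 mm) from above it carries both lids, the outer one riding loosely on it. Nested, the knob's top is 46 mm above this point.
- outer_lid: the outer lid, 50 g; origin on its axis at its lower edge, z up. A brushed-metal cap 61 mm in diameter, 16 mm high, hollow below (56.6 mm wide, 13 mm deep), sitting loosely over the inner lid's crown with its lower edge on the collar, 20 mm above the inner lid's underside. Nothing fastens the lids together. A dark wooden knob stands on it.
- outer_knob (a point): centre of the outer lid's knob, half-way up: an upright wooden cylinder 20 mm in diameter, 20 mm high, on the lid's axis. This point is 10 mm above the flat top of the cap and 26 mm above the outer lid's lower edge. Gripping the knob lifts the outer lid alone.
- tin: the tin as a whole; the origin is on its axis at its underside, on the counter; z axis up.
- packed_tin: a bystander: a finished tin of the same kind, already closed with both lids, with a dark paper band round it, 66 mm in diameter and 117 mm high; origin at the centre of its underside. Leave it alone.
- card_block: a bystander: a black wooden block 30 x 45 x 30 mm with an upright blank card 85 mm wide in it, 83 mm high in all; origin at the centre of its underside. Leave it alone.
- ribbon_reel: a bystander: a reel of ribbon lying flat, 76 mm in diameter, 24 mm high; origin at the centre of its underside. Leave it alone.
There are look-alikes about, which are no part of the job. What is shaped like the outer_lid but red is not meant.

How it is judged:
By the outcome, as a careful person would: the job done as asked, in the order asked, and still so for the second after the job is handed in, while the arm keeps its last pose, push and grip.
It also fails if it takes over 58 s, if anything falls off the work surface, if the arm or the gripper's body presses on something with over 40 N, if the wrist force passes 120 N, or if a joint passes its speed limit or range.

## Working session

There is one attempt and no reset: what is moved stays moved. The work goes in short steps, Python scripts to look and compute and a tool call to move; the robot and the scene stay as the last step left them, time stands still between calls to the robot, and variables do not carry over. Pictures are saved under pics/ and viewed, at most 10 in all, crops included, and the job is handed in when it is done.

Besides the shell and the picture viewer there is one more tool, called after ">>>" by a JSON object that holds its "api" and its "payload", one argument or row to a line. servo_tool: Moves the arm, as the interface text tells. Its arguments: {"type":"object","properties":{"targets":{"type":"array"},"gripper":{"type":"number"}},"required":["targets"]}

```bash
mkdir -p pics; ls
python3 - <<'E'
from rig import bot, viewer
import cv2, numpy as np
s=bot.read_state(); print({k:np.round(v,4).tolist() for k,v in s.items()}, bot.grip_point_offset)
for n in ["scene","side"]:
    c=viewer.capture(n); cv2.imwrite(f"pics/{n}0.png",c["color"][:,:,::-1]); np.savez(f"{n}0.npz",**c)
    print(n,np.round(c["camera_matrix"],1).tolist(),np.round(-c["R"].T@c["t"],3),np.round(c["R"],3).tolist())
E
```

```text
pics
{'time_s': 0.0, 'joint_positions': [59.503, 30.2799, 82.1582, -0.0014, 67.6871, -10.229], 'qvel': [0.0234, -0.0385, -0.0177, 0.0211, -0.0704, -0.0735], 'tau': [-0.0003, -44.0043, -17.6586, 0.0632, 0.0583, -0.0002], 'position': [0.2161, 0.5857, 0.2216], 'tcp_rot': [[-0.9381, 0.3464, -0.0011], [0.3464, 0.9381, -0.0019], [0.0004, -0.0022, -1.0]], 'force': [-0.0377, 0.0546, 0.9695], 'moment': [-0.0132, -0.0027, -0.0084], 'grasp_force': 0.0, 'opening': 0.9975} 0.0187
scene [[474.6, 0.0, 316.7], [0.0, 474.6, 235.2], [0.0, 0.0, 1.0]] [1.161 0.694 0.651] [[-0.779, 0.627, -0.021], [0.351, 0.408, -0.843], [-0.52, -0.664, -0.538]]
side [[617.9, 0.0, 318.3], [0.0, 617.9, 231.6], [0.0, 0.0, 1.0]] [0.334 0.934 0.861] [[-0.961, -0.276, -0.0], [-0.172, 0.599, -0.782], [0.216, -0.751, -0.623]]
```

View pics/scene0.png

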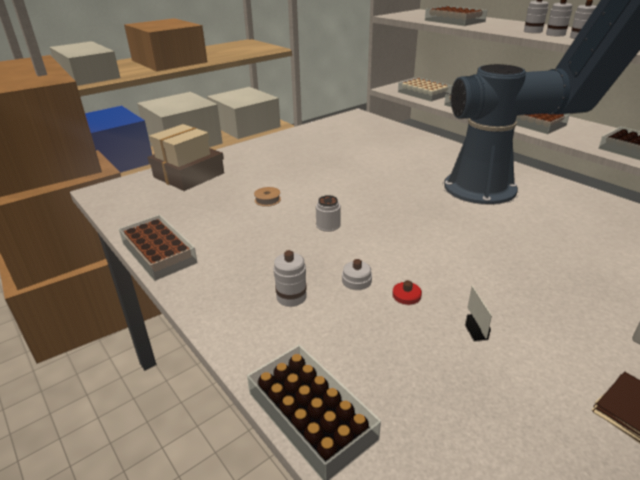

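View pics/side0.png

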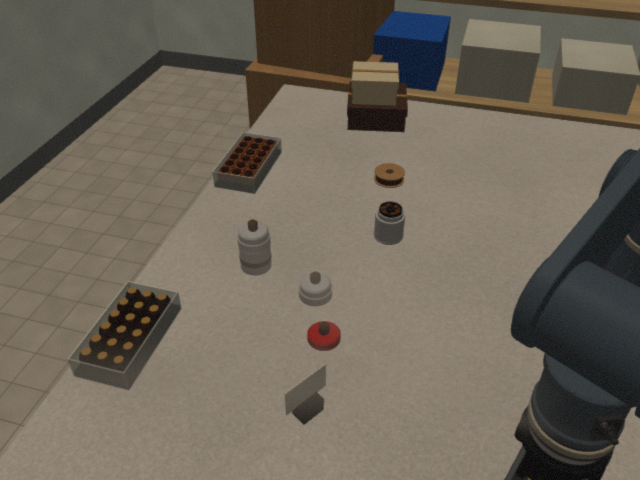

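The scene view shows the tin with tray at (328,201), the nested lids' knob at (357,265), the red decoy at (407,290), the packed tin at (290,278), the card at (478,315) and the reel at (267,195). In the side view the tin's tray is at (390,210), the knob at (315,278), the packed tin at (254,245), the card at (306,400) and the reel at (390,175).

```bash
cat > h.py <<'E'
import numpy as np, cv2
from rig import bot, viewer
def ray(c,px):
    d=c["R"].T@np.linalg.solve(c["camera_matrix"],[px[0],px[1],1.]); return -c["R"].T@c["t"],d
def plane(c,px,z):
    o,d=ray(c,px); return o+d*(z-o[2])/d[2]
def delta(target,s=None):
    s=s or bot.read_state(); return np.round(s["tcp_rot"].T@(np.array(target)-s["position"]),4)
def proj(c,X):
    p=c["camera_matrix"]@(c["R"]@np.array(X)+c["t"]); return p[:2]/p[2]
E
python3 - <<'E'
from h import *
S=np.load("scene0.npz");D=np.load("side0.npz")
for n,a,b,z in [("tray",(328,201),(390.5,210),.079),("knob",(357,265),(315,278),.048),("packed",(290,256),(253,226),.107),("card",(478,332),(306,408),.015),("reel",(267,195),(390,175),.02),("red",(407,286),(324,328),.03)]:
    print(n,plane(S,a,z).round(3),plane(D,b,z).round(3))
E
```

```text
tray [ 0.486 -0.119  0.079] [ 0.478 -0.121  0.079]
knob [0.587 0.098 0.048] [0.582 0.095 0.048]
packed [0.724 0.047 0.107] [0.724 0.045 0.107]
card [0.528 0.367 0.015] [0.52  0.36  0.015]
reel [ 0.525 -0.345  0.02 ] [ 0.517 -0.343  0.02 ]
red [0.542 0.201 0.03 ] [0.535 0.198 0.03 ]
```

>>> {"api": "servo_tool", "payload": {
  "targets": [
    {"offset":[-0.04,-0.03,0],"dr":[0,0,0]},
    {"offset":[-0.08,-0.06,0],"dr":[0,0,0]},
    {"offset":[-0.11,-0.085,0],"dr":[0,0,0]},
    {"offset":[-0.14,-0.11,0],"dr":[0,0,0]},
    {"offset":[-0.17,-0.13,0],"dr":[0,0,0]},
    {"offset":[-0.2,-0.15,0],"dr":[0,0,0]},
    {"offset":[-0.23,-0.175,0],"dr":[0,0,0]},
    {"offset":[-0.26,-0.2,0],"dr":[0,0,0]},
    {"offset":[-0.29,-0.22,0],"dr":[0,0,0]},
    {"offset":[-0.32,-0.245,0],"dr":[0,0,0]},
    {"offset":[-0.35,-0.27,0],"dr":[0,0,0]},
    {"offset":[-0.38,-0.295,0],"dr":[0,0,0]},
    {"offset":[-0.41,-0.32,0],"dr":[0,0,0]},
    {"offset":[-0.425,-0.355,0],"dr":[0,0,0]},
    {"offset":[-0.44,-0.39,0],"dr":[0,0,0]},
    {"offset":[-0.45,-0.425,0],"dr":[0,0,0]},
    {"offset":[-0.46,-0.46,0],"dr":[0,0,0]},
    {"offset":[-0.47,-0.49,0],"dr":[0,0,0]},
    {"offset":[-0.48,-0.51,0],"dr":[0,0,0]},
    {"offset":[-0.48,-0.51,0],"dr":[0,0,0]}
  ],
  "gripper": 1
}}

```text
time_s: 1.77
position: [0.4909, -0.0627, 0.2225]
tcp_rot: [[-0.936, 0.351, 0.001], [0.351, 0.936, -0.002], [-0.002, -0.002, -1.0]]
force: [0.6, -0.7, 0.4]
opening: 0.002
grasp_force: 0.0
```

Run:
```python
from h import *
s=bot.read_state(); print(s["position"].round(4) if hasattr(s["position"],"round") else s["position"],np.round(s["tcp_rot"],4).tolist(),s["time_s"],s["opening"])
c=viewer.capture("wrist"); cv2.imwrite("pics/w1.png",c["color"][:,:,::-1]); np.savez("w1.npz",**c)
print(c["camera_matrix"].round(1).tolist(),(-c["R"].T@c["t"]).round(3),c["R"].round(3).tolist())
print(proj(c,[.482,-.12,.079]),proj(c,[.585,.097,.046]))
```

```text
[ 0.4909 -0.0627  0.2225] [[-0.9364, 0.3508, 0.0013], [0.3508, 0.9364, -0.0021], [-0.0019, -0.0015, -1.0]] 1.7667 0.0019476594315993925
[[376.0, 0.0, 318.1], [0.0, 376.0, 239.8], [0.0, 0.0, 1.0]] [ 0.427 -0.037  0.385] [[0.351, 0.936, -0.0], [0.905, -0.339, 0.255], [0.239, -0.09, -0.967]]
[249.4383197  239.79633301] [511.06654395 251.74381353]
```

View pics/w1.png

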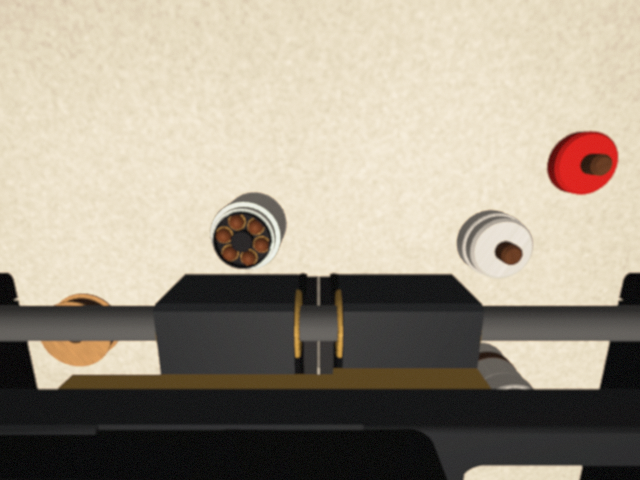

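The wrist view shows the tray centred near (243,242), the lids' cap near (499,248) with the knob top at (511,254), and the red decoy at (582,163).

Run:
```python
from h import *
c=np.load("w1.npz"); im=c["color"]; g=im.max(2)
def ell(mask,box):
    x0,y0,x1,y1=box; m=np.zeros_like(mask); m[y0:y1,x0:x1]=mask[y0:y1,x0:x1]
    k=max(cv2.findContours(m,cv2.RETR_EXTERNAL,cv2.CHAIN_APPROX_NONE)[0],key=cv2.contourArea)
    return cv2.fitEllipse(cv2.convexHull(k))
sat=im.max(2).astype(int)-im.min(2)
e=ell(((g<110)|((sat>50)&(g<190))).astype(np.uint8),(208,205,272,268)); print("tray",e,plane(c,e[0],.079))
e=ell(((g<140)&(sat>15)).astype(np.uint8),(490,232,535,270)); print("knob",e,plane(c,e[0],.046))
print(im[235:262:3,500].tolist(),im[225,440:545:5].tolist())
cv2.imwrite("pics/z1.png",cv2.resize(np.hstack([im[190:290,190:310],im[190:290,440:560]])[:,:,::-1],None,fx=3.3,fy=3.3,interpolation=cv2.INTER_CUBIC))
```

```text
tray ((241.67347717285156, 239.63882446289062), (56.190269470214844, 57.501678466796875), 98.25892639160156) [ 0.47958005 -0.12606949  0.079     ]
knob ((507.9986267089844, 252.2144775390625), (21.266193389892578, 27.375749588012695), 110.00265502929688) [0.5844413  0.09419138 0.046     ]
[[233, 226, 216], [234, 227, 215], [212, 200, 185], [55, 42, 33], [48, 29, 18], [50, 31, 20], [54, 32, 22], [61, 36, 22], [108, 94, 84]] [[239, 229, 207], [240, 231, 209], [239, 229, 207], [237, 226, 204], [234, 224, 198], [99, 95, 88], [124, 118, 110], [171, 162, 150], [99, 94, 89], [156, 149, 136], [186, 177, 164], [230, 223, 209], [234, 227, 216], [235, 227, 217], [234, 228, 217], [232, 226, 213], [201, 190, 177], [225, 213, 189], [237, 226, 203], [238, 227, 204], [237, 226, 203]]
```

View pics/z1.png

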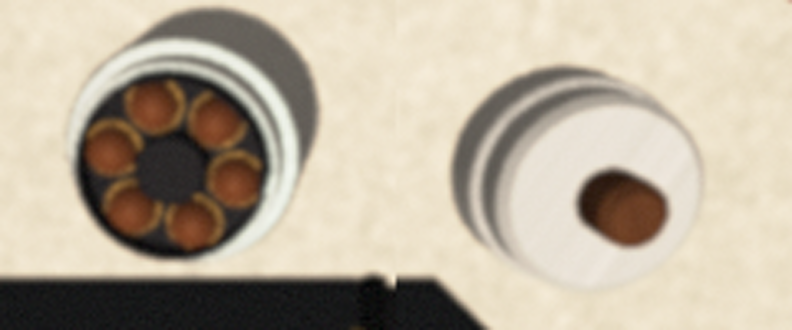

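The zoom shows the tray disc centred at wrist pixel (242.5,240.7), the lid cap's top disc at (501.2,249.7) and the knob's top at (511.5,254.2).

Run:
```python
from h import *
c=np.load("w1.npz")
t=plane(c,(242.5,240.7),.079); print(t,plane(c,(501.2,249.7),.036),plane(c,(511.5,254.2),.056))
print(delta([t[0],t[1],.09]))
```

```text
[ 0.4806736  -0.12578661  0.079     ] [0.58429835 0.09249885 0.036     ] [0.58277082 0.09287399 0.056     ]
[-0.0139 -0.0646  0.1324]
```

>>> {"api": "servo_tool", "payload": {
  "targets": [
    {"offset":[-0.007,-0.032,0.02],"dr":[0,0,0]},
    {"offset":[-0.014,-0.06,0.04],"dr":[0,0,0]},
    {"offset":[-0.014,-0.0645,0.06],"dr":[0,0,0]},
    {"offset":[-0.014,-0.0645,0.08],"dr":[0,0,0]},
    {"offset":[-0.014,-0.0645,0.1],"dr":[0,0,0]},
    {"offset":[-0.014,-0.0645,0.115],"dr":[0,0,0]},
    {"offset":[-0.014,-0.0645,0.125],"dr":[0,0,0]},
    {"offset":[-0.014,-0.0645,0.13],"dr":[0,0,0]},
    {"offset":[-0.014,-0.0645,0.13],"dr":[0,0,0]},
    {"offset":[-0.014,-0.0645,0.13],"dr":[0,0,0]}
  ]
}}

```text
time_s: 2.65
position: [0.4812, -0.1233, 0.0928]
tcp_rot: [[-0.938, 0.346, 0.0], [0.346, 0.938, -0.0], [-0.0, 0.0, -1.0]]
force: [-0.0, -0.5, 0.4]
opening: 0.004
grasp_force: 0.0
```

Run:
```python
from h import *
s=bot.read_state(); print(s["position"],s["force"]); print(delta([.4805,-.1255,.070]))
c=viewer.capture("wrist"); np.savez("w2.npz",**c); d=viewer.capture("side"); np.savez("d2.npz",**d)
p=proj(d,[.48,-.1255,.08]).astype(int)
a=c["color"][170:370,170:470]; b=cv2.resize(d["color"][p[1]-50:p[1]+50,p[0]-75:p[0]+75],(300,200),interpolation=cv2.INTER_CUBIC)
cv2.imwrite("pics/z2.png",cv2.resize(np.vstack([a,b])[:,:,::-1],None,fx=1.5,fy=1.5))
```

```text
[ 0.48115736 -0.12334862  0.09280472] [-0.01859721 -0.45100114  0.39456611]
[-0.0001 -0.0022  0.0228]
```

View pics/z2.png

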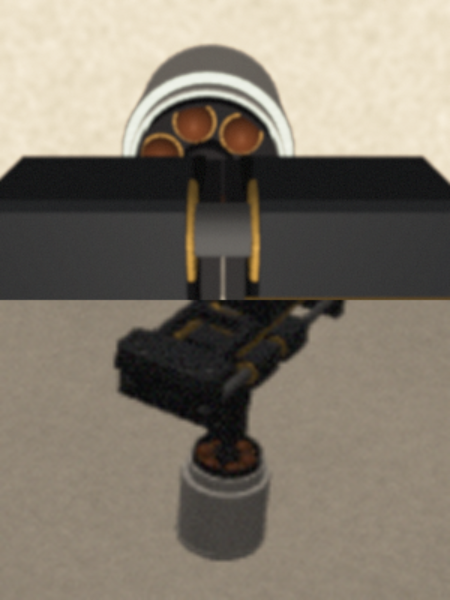

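The wrist crop (top) shows the tin's neck centred about 8 px left of the finger seam, so the tin is about 4 mm further along −y of the tool. The side crop shows closed fingertips over the tray's boss. I shift and press.

>>> {"api": "servo_tool", "payload": {
  "targets": [
    {"offset":[0,-0.004,0],"dr":[0,0,0]},
    {"offset":[0,-0.004,0.004],"dr":[0,0,0]},
    {"offset":[0,-0.004,0.008],"dr":[0,0,0]},
    {"offset":[0,-0.004,0.01],"dr":[0,0,0]},
    {"offset":[0,-0.004,0.012],"dr":[0,0,0]},
    {"offset":[0,-0.004,0.014],"dr":[0,0,0]},
    {"offset":[0,-0.004,0.016],"dr":[0,0,0]},
    {"offset":[0,-0.004,0.018],"dr":[0,0,0]},
    {"offset":[0,-0.004,0.018],"dr":[0,0,0]}
  ]
}}

```text
time_s: 3.5
position: [0.4794, -0.1275, 0.0743]
tcp_rot: [[-0.938, 0.346, -0.0], [0.346, 0.938, 0.0], [0.0, -0.0, -1.0]]
force: [0.2, -0.6, -0.5]
opening: 0.006
grasp_force: 0.0
```

>>> {"api": "servo_tool", "payload": {
  "targets": [
    {"offset":[0,0,0.001],"dr":[0,0,0]},
    {"offset":[0,0,0.002],"dr":[0,0,0]},
    {"offset":[0,0,0.003],"dr":[0,0,0]},
    {"offset":[0,0,0.004],"dr":[0,0,0]},
    {"offset":[0,0,0.0045],"dr":[0,0,0]},
    {"offset":[0,0,0.0045],"dr":[0,0,0]}
  ]
}}

```text
time_s: 4.0
position: [0.4795, -0.1275, 0.0704]
tcp_rot: [[-0.938, 0.346, 0.0], [0.346, 0.938, -0.0], [-0.0, -0.0, -1.0]]
force: [-1.9, 0.9, 6.2]
opening: 0.0
grasp_force: 3.4
```

>>> {"api": "servo_tool", "payload": {
  "targets": [
    {"offset":[0,0,0.0005],"dr":[0,0,0]},
    {"offset":[0,0,0.001],"dr":[0,0,0]},
    {"offset":[0,0,0.001],"dr":[0,0,0]}
  ]
}}

```text
time_s: 4.25
position: [0.4795, -0.1275, 0.0703]
tcp_rot: [[-0.938, 0.346, 0.0], [0.346, 0.938, -0.0], [-0.0, -0.0, -1.0]]
force: [-2.3, 0.3, 14.5]
opening: 0.004
grasp_force: 7.4
```

>>> {"api": "servo_tool", "payload": {
  "targets": [
    {"offset":[0,0,-0.01],"dr":[0,0,0]},
    {"offset":[0,0,-0.04],"dr":[0,0,0]},
    {"offset":[0,0,-0.08],"dr":[0,0,0]},
    {"offset":[0,0,-0.12],"dr":[0,0,0]},
    {"offset":[0,0,-0.14],"dr":[0,0,0]},
    {"offset":[0,0,-0.15],"dr":[0,0,0]},
    {"offset":[0,0,-0.15],"dr":[0,0,0]},
    {"offset":[0,0,-0.15],"dr":[0,0,0]},
    {"offset":[0,0,-0.15],"dr":[0,0,0]}
  ],
  "gripper": -1
}}

```text
time_s: 5.0
position: [0.4787, -0.1272, 0.218]
tcp_rot: [[-0.938, 0.347, -0.002], [0.347, 0.938, 0.001], [0.002, 0.0, -1.0]]
force: [0.9, 0.1, 0.6]
opening: 0.604
grasp_force: 0.0
```

Run:
```python
from h import *
s=bot.read_state(); print(s["position"],s["opening"])
c=viewer.capture("wrist"); np.savez("w3.npz",pos=s["position"],**c)
p=proj(c,[.4795,-.1265,.071]); print(p)
```

```text
[ 0.47873362 -0.12715235  0.21798787] 0.6041907181446348
[317.59500746 226.57500428]
```

>>> {"api": "servo_tool", "payload": {
  "targets": [
    {"offset":[-0.003,0.035,0],"dr":[0,0,0]},
    {"offset":[-0.006,0.07,0],"dr":[0,0,0]},
    {"offset":[-0.01,0.11,0],"dr":[0,0,0]},
    {"offset":[-0.013,0.15,0.01],"dr":[0,0,0]},
    {"offset":[-0.017,0.185,0.02],"dr":[0,0,0]},
    {"offset":[-0.02,0.215,0.03],"dr":[0,0,0]},
    {"offset":[-0.021,0.23,0.035],"dr":[0,0,0]},
    {"offset":[-0.021,0.241,0.035],"dr":[0,0,0]},
    {"offset":[-0.021,0.241,0.035],"dr":[0,0,0]},
    {"offset":[-0.021,0.241,0.035],"dr":[0,0,0]},
    {"offset":[-0.021,0.241,0.035],"dr":[0,0,0]}
  ]
}}

```text
time_s: 5.97
position: [0.5823, 0.0899, 0.1843]
tcp_rot: [[-0.938, 0.347, -0.0], [0.347, 0.938, -0.001], [0.0, -0.001, -1.0]]
force: [-0.6, 0.3, -0.3]
opening: 1.002
grasp_force: 0.0
```

Run:
```python
from h import *
s=bot.read_state(); print(s["position"],s["time_s"])
c=viewer.capture("wrist"); np.savez("w4.npz",pos=s["position"],**c); w=np.load("w3.npz")
print(proj(c,[.583,.091,.036]), s["opening"])
cv2.imwrite("pics/z3.png",cv2.resize(np.hstack([w["color"][190:310,250:390],c["color"][190:310,250:390]])[:,:,::-1],None,fx=2.8,fy=2.8,interpolation=cv2.INTER_CUBIC))
```

```text
[0.58229915 0.08993039 0.18427024] 5.9667
[318.2408543  225.62007346] 1.0016360995155358
```

View pics/z3.png

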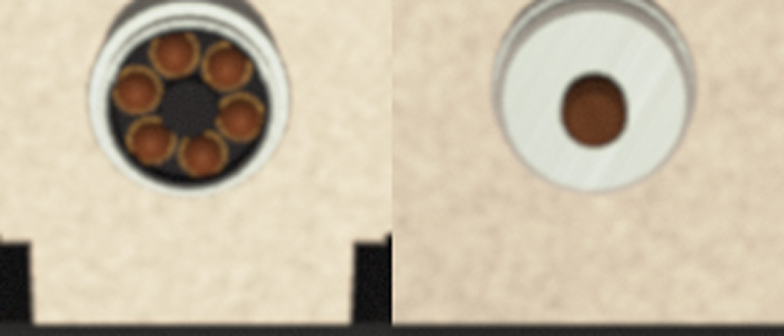

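Left half: the tray, now flush inside the tin's rim, is centred at wrist pixel (317.7,228.4). Right half: the cap's top is centred at (322.3,225.9), to be checked with a mask.

Run:
```python
from h import *
def ell(m,x0,y0,x1,y1):
    z=np.zeros(m.shape,np.uint8); z[y0:y1,x0:x1]=m[y0:y1,x0:x1]
    return cv2.fitEllipse(cv2.convexHull(max(cv2.findContours(z,cv2.RETR_EXTERNAL,cv2.CHAIN_APPROX_NONE)[0],key=cv2.contourArea)))
w=np.load("w3.npz");c=np.load("w4.npz")
a=w["color"].astype(int); e1=ell((a.max(2)<120)|((a[...,0]-a[...,2]>50)),284,198,350,260)
b=c["color"].astype(int); k=b[...,0]-b[...,2]  # cap is neutral/greenish, counter warm
e2=ell((k<18)&(b.max(2)>190),280,185,365,262); e3=ell(b.max(2)<125,305,208,340,248)
print(e1,e2,e3, b[225,285:300].tolist(), b[225,352:362].tolist())
yx=lambda w,p,z:(np.array([[-.938,.347],[.347,.938]])@(plane(w,p,z)[:2]-w["pos"][:2])).round(4)
for p in (e1[0],(317.7,228.4)): print("tin rel TCP x,y",yx(w,p,.070),plane(w,p,.07))
for p in (e2[0],(322.3,225.9)): print("lid rel TCP",yx(c,p,.036),plane(c,p,.036))
```

```text
((316.8558044433594, 227.997802734375), (56.963714599609375, 57.9766731262207), 95.91765594482422) ((321.62353515625, 225.5313262939453), (63.470970153808594, 65.62306213378906), 83.33062744140625) ((321.7196350097656, 228.74388122558594), (23.279678344726562, 25.913469314575195), 177.24119567871094) [[199, 185, 169], [182, 172, 160], [175, 166, 153], [180, 173, 161], [197, 195, 182], [212, 217, 201], [220, 223, 211], [219, 223, 212], [219, 222, 210], [218, 222, 210], [218, 222, 208], [218, 221, 207], [217, 222, 208], [219, 223, 210], [219, 224, 212]] [[223, 226, 214], [219, 222, 207], [203, 204, 188], [183, 177, 164], [172, 164, 152], [176, 167, 153], [193, 181, 163], [216, 199, 176], [222, 207, 182], [222, 207, 182]]
tin rel TCP x,y [-0.0019  0.0003] [ 0.48064937 -0.12759269  0.07      ]
tin rel TCP x,y [-0.0023  0.001 ] [ 0.48122526 -0.12704282  0.07      ]
lid rel TCP [-0.0002  0.0041] [0.58392371 0.09371265 0.036     ]
lid rel TCP [-0.0005  0.0047] [0.5844229  0.09413953 0.036     ]
```

>>> {"api": "servo_tool", "payload": {
  "targets": [
    {"offset":[0,0.003,0.02],"dr":[0,0,0]},
    {"offset":[0,0.003,0.05],"dr":[0,0,0]},
    {"offset":[0,0.003,0.08],"dr":[0,0,0]},
    {"offset":[0,0.003,0.11],"dr":[0,0,0]},
    {"offset":[0,0.003,0.135],"dr":[0,0,0]},
    {"offset":[0,0.003,0.15],"dr":[0,0,0]},
    {"offset":[0,0.003,0.16],"dr":[0,0,0]},
    {"offset":[0,0.003,0.165],"dr":[0,0,0]},
    {"offset":[0,0.003,0.165],"dr":[0,0,0]},
    {"offset":[0,0.003,0.165],"dr":[0,0,0]}
  ]
}}

```text
time_s: 6.85
position: [0.5845, 0.0936, 0.0199]
tcp_rot: [[-0.938, 0.347, 0.002], [0.347, 0.938, -0.0], [-0.002, 0.0, -1.0]]
force: [0.5, -0.5, 0.3]
opening: 1.0
grasp_force: 0.0
```

Run:
```python
from h import *
s=bot.read_state(); print(s["position"],s["force"]); 
c=viewer.capture("wrist"); d=viewer.capture("side")
p=proj(d,[.584,.092,.03]).astype(int)
b=cv2.resize(d["color"][p[1]-60:p[1]+60,p[0]-80:p[0]+80],(640,480),interpolation=cv2.INTER_CUBIC)
cv2.imwrite("pics/z4.png",cv2.resize(np.vstack([c["color"],b])[:,:,::-1],None,fx=.62,fy=.62))
```

```text
[0.58446932 0.09357592 0.01994864] [ 0.54416173 -0.48245162  0.28523897]
```

View pics/z4.png

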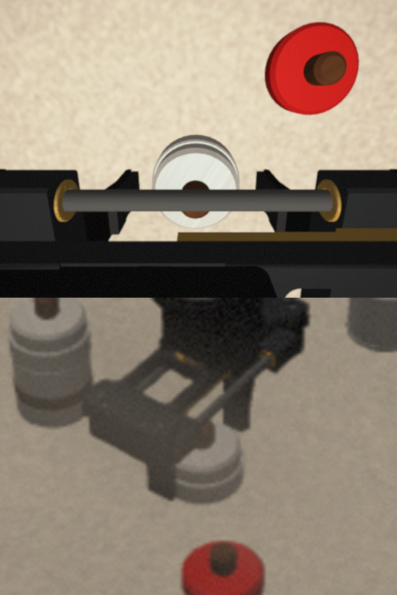

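The wrist image (top) shows the lids centred between the open fingers (cap at 196, fingers at 138 and 257). I go down and grip the collar.

>>> {"api": "servo_tool", "payload": {
  "targets": [
    {"offset":[0,0,0.005],"dr":[0,0,0]},
    {"offset":[0,0,0.01],"dr":[0,0,0]},
    {"offset":[0,0,0.014],"dr":[0,0,0]},
    {"offset":[0,0,0.016],"dr":[0,0,0]},
    {"offset":[0,0,0.0165],"dr":[0,0,0]},
    {"offset":[0,0,0.0165],"dr":[0,0,0]},
    {"offset":[0,0,0.0165],"dr":[0,0,0]}
  ]
}}

```text
time_s: 7.53
position: [0.5837, 0.0941, 0.0024]
tcp_rot: [[-0.938, 0.346, -0.0], [0.346, 0.938, 0.0], [0.0, -0.0, -1.0]]
force: [0.3, 0.2, -0.4]
opening: 1.001
grasp_force: 0.0
```

>>> {"api": "servo_tool", "payload": {
  "targets": [
    {"offset":[0,0,0],"dr":[0,0,0]},
    {"offset":[0,0,0],"dr":[0,0,0]},
    {"offset":[0,0,0],"dr":[0,0,0]},
    {"offset":[0,0,0],"dr":[0,0,0]},
    {"offset":[0,0,0],"dr":[0,0,0]},
    {"offset":[0,0,0],"dr":[0,0,0]},
    {"offset":[0,0,0],"dr":[0,0,0]},
    {"offset":[0,0,0],"dr":[0,0,0]},
    {"offset":[0,0,0],"dr":[0,0,0]}
  ],
  "gripper": 1
}}

```text
time_s: 8.28
position: [0.5837, 0.094, 0.0027]
tcp_rot: [[-0.938, 0.346, 0.0], [0.346, 0.938, -0.0], [-0.0, -0.0, -1.0]]
force: [-0.2, -0.5, -0.1]
opening: 0.754
grasp_force: 30.0
```

>>> {"api": "servo_tool", "payload": {
  "targets": [
    {"offset":[0,0,-0.005],"dr":[0,0,0]},
    {"offset":[0,0,-0.015],"dr":[0,0,0]},
    {"offset":[0,0,-0.035],"dr":[0,0,0]},
    {"offset":[0,0,-0.06],"dr":[0,0,0]},
    {"offset":[0,0,-0.08],"dr":[0,0,0]},
    {"offset":[0.001,-0.01,-0.095],"dr":[0,0,0]},
    {"offset":[0.003,-0.03,-0.1],"dr":[0,0,0]},
    {"offset":[0.005,-0.055,-0.1],"dr":[0,0,0]},
    {"offset":[0.007,-0.08,-0.1],"dr":[0,0,0]},
    {"offset":[0.009,-0.105,-0.1],"dr":[0,0,0]},
    {"offset":[0.011,-0.13,-0.1],"dr":[0,0,0]},
    {"offset":[0.013,-0.155,-0.1],"dr":[0,0,0]},
    {"offset":[0.015,-0.18,-0.1],"dr":[0,0,0]},
    {"offset":[0.017,-0.205,-0.1],"dr":[0,0,0]},
    {"offset":[0.019,-0.225,-0.1],"dr":[0,0,0]},
    {"offset":[0.02,-0.238,-0.1],"dr":[0,0,0]},
    {"offset":[0.02,-0.245,-0.1],"dr":[0,0,0]},
    {"offset":[0.02,-0.245,-0.1],"dr":[0,0,0]},
    {"offset":[0.02,-0.245,-0.1],"dr":[0,0,0]},
    {"offset":[0.02,-0.245,-0.1],"dr":[0,0,0]}
  ]
}}

```text
time_s: 9.95
position: [0.4804, -0.1282, 0.1028]
tcp_rot: [[-0.938, 0.346, 0.0], [0.346, 0.938, 0.0], [-0.0, 0.0, -1.0]]
force: [1.2, 0.2, -0.7]
opening: 0.747
grasp_force: 30.0
```

Run:
```python
from h import *
s=bot.read_state(); print(s["position"],s["force"],s["opening"],s["grasp_force"]); print(delta([.4798,-.1289,.075]))
I=[]
for n in ("scene","side"):
    d=viewer.capture(n); p=proj(d,[.48,-.128,.08]).astype(int)
    I.append(cv2.resize(d["color"][p[1]-50:p[1]+50,p[0]-50:p[0]+50],(400,400),interpolation=cv2.INTER_CUBIC))
cv2.imwrite("pics/z5.png",np.hstack(I)[:,:,::-1])
```

```text
[ 0.48039164 -0.12815362  0.10278548] [ 1.18542676  0.22779993 -0.66515949] 0.7465656462093249 29.99984336842317
[ 0.0003 -0.0009  0.0278]
```

View pics/z5.png

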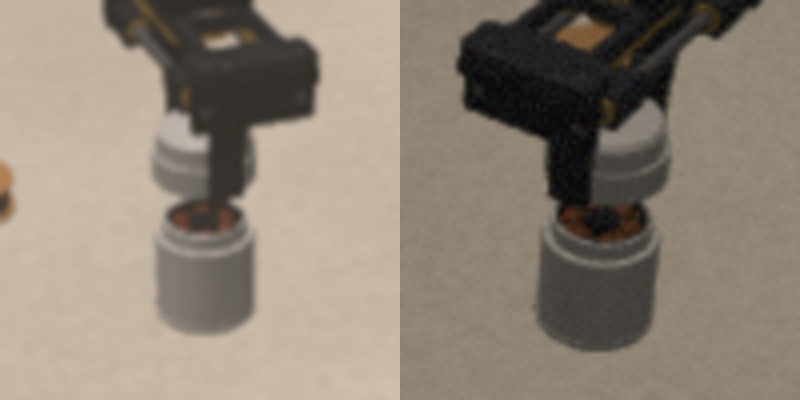

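The lids hang level just above the tin in both views: collar columns 152–255 over body 155–254 in the scene crop, collar right edge 669 against body right edge 656 in the side crop. I measure the edges numerically before lowering.

Run:
```python
from h import *
from scipy.ndimage import gaussian_filter1d as gf
def edges(d,row,lo,hi):
    g=gf(d["color"][row-1:row+2].mean((0,2)),1.0); D=np.gradient(g); r=[]
    for a,b in (lo,hi):
        j=a+np.argmax(abs(D[a:b])); y=abs(D[j-1:j+2]); r.append(round(j+.5*(y[0]-y[2])/(y[0]-2*y[1]+y[2]),2))
    return r
s=bot.read_state(); print(s["position"])
for n in ("scene","side"):
    d=viewer.capture(n)
    for nm,X,r in (("body",[.48,-.1285,.035],.032),("collar",[.48,-.1285,.112],.033)):
        p=proj(d,X); depth=(d["R"]@X+d["t"])[2]; h=r*d["camera_matrix"][0,0]/depth
        for dz in (-3,0,3):
            x,y=int(round(p[0])),int(round(p[1]))+dz; H=int(h)
            e=edges(d,y,(x-H-5,x-H+6),(x+H-4,x+H+7)); print(n,nm,p.round(2),"h",round(h,2),"L,R offs",np.round(np.array(e)-p[0],2),"mm/px",round(r/h*1e3,2))
```

```text
[ 0.48037697 -0.12797159  0.10262711]
scene body [327.66 213.93] h 12.34 L,R offs [-12.26  12.5 ] mm/px 2.59
scene body [327.66 213.93] h 12.34 L,R offs [-12.16  12.47] mm/px 2.59
scene body [327.66 213.93] h 12.34 L,R offs [-12.08  12.47] mm/px 2.59
scene collar [327.41 187.31] h 13.16 L,R offs [-12.26  12.26] mm/px 2.51
scene collar [327.41 187.31] h 13.16 L,R offs [-12.58  12.6 ] mm/px 2.51
scene collar [327.41 187.31] h 13.16 L,R offs [-12.9   12.87] mm/px 2.51
side body [388.82 223.99] h 14.7 L,R offs [-14.25  15.54] mm/px 2.18
side body [388.82 223.99] h 14.7 L,R offs [-14.44  14.95] mm/px 2.18
side body [388.82 223.99] h 14.7 L,R offs [-14.7   14.42] mm/px 2.18
side collar [391.42 195.03] h 15.72 L,R offs [-15.42  15.07] mm/px 2.1
side collar [391.42 195.03] h 15.72 L,R offs [-15.24  13.87] mm/px 2.1
side collar [391.42 195.03] h 15.72 L,R offs [-15.33  15.73] mm/px 2.1
```

>>> {"api": "servo_tool", "payload": {
  "targets": [
    {"offset":[0,-0.0003,0.008],"dr":[0,0,0]},
    {"offset":[0,-0.0003,0.016],"dr":[0,0,0]},
    {"offset":[0,-0.0003,0.022],"dr":[0,0,0]},
    {"offset":[0,-0.0003,0.026],"dr":[0,0,0]},
    {"offset":[0,-0.0003,0.029],"dr":[0,0,0]},
    {"offset":[0,-0.0003,0.031],"dr":[0,0,0]},
    {"offset":[0,-0.0003,0.033],"dr":[0,0,0]},
    {"offset":[0,-0.0003,0.034],"dr":[0,0,0]},
    {"offset":[0,-0.0003,0.034],"dr":[0,0,0]}
  ]
}}

```text
time_s: 10.9
position: [0.4799, -0.1291, 0.0684]
tcp_rot: [[-0.938, 0.347, -0.0], [0.347, 0.938, 0.0], [0.0, 0.0, -1.0]]
force: [0.1, 0.2, -1.2]
opening: 0.75
grasp_force: 30.0
```

>>> {"api": "servo_tool", "payload": {
  "targets": [
    {"offset":[0,0,0.0015],"dr":[0,0,0]},
    {"offset":[0,0,0.003],"dr":[0,0,0]},
    {"offset":[0,0,0.004],"dr":[0,0,0]},
    {"offset":[0,0,0.0045],"dr":[0,0,0]},
    {"offset":[0,0,0.005],"dr":[0,0,0]},
    {"offset":[0,0,0.005],"dr":[0,0,0]}
  ]
}}

```text
time_s: 11.4
position: [0.4799, -0.1291, 0.0636]
tcp_rot: [[-0.938, 0.346, -0.0], [0.346, 0.938, -0.0], [0.0, -0.0, -1.0]]
force: [0.2, 0.1, -0.7]
opening: 0.754
grasp_force: 30.0
```

>>> {"api": "servo_tool", "payload": {
  "targets": [
    {"offset":[0,0,0.0005],"dr":[0,0,0]},
    {"offset":[0,0,0.0005],"dr":[0,0,0]},
    {"offset":[0,0,0.001],"dr":[0,0,0]},
    {"offset":[0,0,0.001],"dr":[0,0,0]}
  ]
}}

```text
time_s: 11.73
position: [0.48, -0.1291, 0.0635]
tcp_rot: [[-0.938, 0.346, 0.0], [0.346, 0.938, -0.0], [-0.001, -0.0, -1.0]]
force: [-2.6, 1.3, 9.3]
opening: 0.751
grasp_force: 30.0
```

>>> {"api": "servo_tool", "payload": {
  "targets": [
    {"offset":[0,0,-0.0005],"dr":[0,0,0]},
    {"offset":[0,0,-0.0005],"dr":[0,0,0]},
    {"offset":[0,0,-0.0005],"dr":[0,0,0]},
    {"offset":[0,0,-0.0005],"dr":[0,0,0]},
    {"offset":[0,0,-0.0005],"dr":[0,0,0]},
    {"offset":[0,0,-0.0005],"dr":[0,0,0]},
    {"offset":[0,0,-0.0005],"dr":[0,0,0]},
    {"offset":[0,0,-0.0005],"dr":[0,0,0]}
  ],
  "gripper": -1
}}

```text
time_s: 12.4
position: [0.48, -0.1291, 0.063]
tcp_rot: [[-0.938, 0.346, -0.0], [0.346, 0.938, 0.0], [0.0, 0.0, -1.0]]
force: [0.7, 0.5, 0.5]
opening: 1.001
grasp_force: 0.0
```

>>> {"api": "servo_tool", "payload": {
  "targets": [
    {"offset":[0,0,-0.01],"dr":[0,0,0]},
    {"offset":[0,0,-0.03],"dr":[0,0,0]},
    {"offset":[0,0,-0.06],"dr":[0,0,0]},
    {"offset":[0,0,-0.09],"dr":[0,0,0]},
    {"offset":[0,0,-0.12],"dr":[0,0,0]},
    {"offset":[0,0,-0.15],"dr":[0,0,0]},
    {"offset":[0,0,-0.17],"dr":[0,0,0]},
    {"offset":[0,0,-0.182],"dr":[0,0,0]},
    {"offset":[0,0,-0.182],"dr":[0,0,0]},
    {"offset":[0,0,-0.182],"dr":[0,0,0]},
    {"offset":[0,0,-0.182],"dr":[0,0,0]}
  ]
}}

```text
time_s: 13.32
position: [0.4791, -0.1287, 0.2444]
tcp_rot: [[-0.938, 0.347, -0.002], [0.347, 0.938, 0.001], [0.002, 0.0, -1.0]]
force: [-0.0, 0.3, -0.1]
opening: 0.999
grasp_force: 0.0
```

Run:
```python
from h import *
def ell(m,x0,y0,x1,y1):
    z=np.zeros(m.shape,np.uint8); z[y0:y1,x0:x1]=m[y0:y1,x0:x1]
    return cv2.fitEllipse(cv2.convexHull(max(cv2.findContours(z,cv2.RETR_EXTERNAL,cv2.CHAIN_APPROX_NONE)[0],key=cv2.contourArea)))
s=bot.read_state(); print(s["position"])
c=viewer.capture("wrist"); np.savez("w5.npz",pos=s["position"],**c)
b=c["color"].astype(int); print(ell(b.max(2)<125,300,208,340,248), proj(c,[.48,-.1291,.097]))
I=[cv2.resize(b[160:280,248:388].astype(np.uint8),(350,300),interpolation=cv2.INTER_CUBIC)]
d=viewer.capture("side"); p=proj(d,[.48,-.128,.07]).astype(int)
I.append(cv2.resize(d["color"][p[1]-35:p[1]+35,p[0]-40:p[0]+40],(350,300),interpolation=cv2.INTER_CUBIC))
cv2.imwrite("pics/z6.png",np.hstack(I)[:,:,::-1])
```

```text
[ 0.47914639 -0.12869807  0.24442572]
((320.1440124511719, 230.4842987060547), (23.683258056640625, 25.910856246948242), 179.07199096679688) [316.47872304 226.87045016]
```

View pics/z6.png

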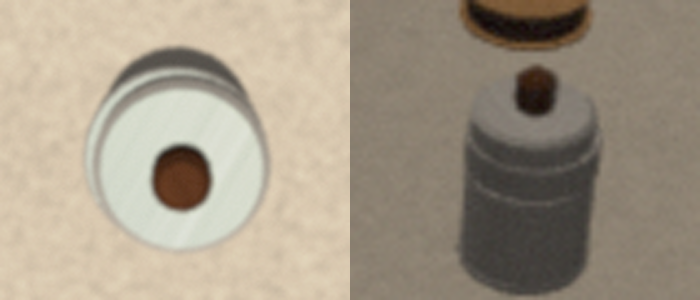

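The lids are seated. In the wrist crop the knob is at pixel (320.1,230.5), about 1.4 mm along +y of the tool from the finger axis, and the side crop shows the collar sitting just above the shoulder. I go down to the knob.

>>> {"api": "servo_tool", "payload": {
  "targets": [
    {"offset":[-0.0006,0.0014,0.02],"dr":[0,0,0]},
    {"offset":[-0.0006,0.0014,0.05],"dr":[0,0,0]},
    {"offset":[-0.0006,0.0014,0.08],"dr":[0,0,0]},
    {"offset":[-0.0006,0.0014,0.11],"dr":[0,0,0]},
    {"offset":[-0.0006,0.0014,0.13],"dr":[0,0,0]},
    {"offset":[-0.0006,0.0014,0.14],"dr":[0,0,0]},
    {"offset":[-0.0006,0.0014,0.144],"dr":[0,0,0]},
    {"offset":[-0.0006,0.0014,0.145],"dr":[0,0,0]},
    {"offset":[-0.0006,0.0014,0.145],"dr":[0,0,0]},
    {"offset":[-0.0006,0.0014,0.145],"dr":[0,0,0]}
  ]
}}

```text
time_s: 14.25
position: [0.4818, -0.1284, 0.101]
tcp_rot: [[-0.938, 0.346, 0.002], [0.346, 0.938, -0.001], [-0.002, -0.0, -1.0]]
force: [-0.0, 0.3, 0.2]
opening: 1.0
grasp_force: 0.0
```

>>> {"api": "servo_tool", "payload": {
  "targets": [
    {"offset":[0,0,0],"dr":[0,0,0]},
    {"offset":[0,0,0],"dr":[0,0,0]},
    {"offset":[0,0,0],"dr":[0,0,0]},
    {"offset":[0,0,0],"dr":[0,0,0]},
    {"offset":[0,0,0],"dr":[0,0,0]},
    {"offset":[0,0,0],"dr":[0,0,0]},
    {"offset":[0,0,0],"dr":[0,0,0]},
    {"offset":[0,0,0],"dr":[0,0,0]},
    {"offset":[0,0,0],"dr":[0,0,0]}
  ],
  "gripper": 0.4
}}

```text
time_s: 15.0
position: [0.481, -0.128, 0.1]
tcp_rot: [[-0.938, 0.346, -0.0], [0.346, 0.938, 0.0], [0.0, -0.0, -1.0]]
force: [-0.6, 0.6, 0.4]
opening: 0.401
grasp_force: 0.0
```

>>> {"api": "servo_tool", "payload": {
  "targets": [
    {"offset":[0,0,0],"dr":[0,0,0]},
    {"offset":[0,0,0],"dr":[0,0,0]},
    {"offset":[0,0,0],"dr":[0,0,0]},
    {"offset":[0,0,0],"dr":[0,0,0]},
    {"offset":[0,0,0],"dr":[0,0,0]},
    {"offset":[0,0,0],"dr":[0,0,0]}
  ],
  "gripper": 1
}}

```text
time_s: 15.5
position: [0.481, -0.128, 0.1]
tcp_rot: [[-0.938, 0.346, -0.0], [0.346, 0.938, 0.0], [0.0, 0.0, -1.0]]
force: [0.4, -0.1, -0.4]
opening: 0.219
grasp_force: 30.0
```

>>> {"api": "servo_tool", "payload": {
  "targets": [
    {"offset":[0,0,-0.001],"dr":[0,0,0]},
    {"offset":[0,0,-0.002],"dr":[0,0,0]},
    {"offset":[0,0,-0.003],"dr":[0,0,0]},
    {"offset":[0,0,-0.004],"dr":[0,0,0]},
    {"offset":[0,0,-0.005],"dr":[0,0,0]},
    {"offset":[0,0,-0.006],"dr":[0,0,0]},
    {"offset":[0,0,-0.007],"dr":[0,0,0]},
    {"offset":[0,0,-0.008],"dr":[0,0,0]},
    {"offset":[0,0,-0.009],"dr":[0,0,0]},
    {"offset":[0,0,-0.01],"dr":[0,0,0]},
    {"offset":[0,0,-0.011],"dr":[0,0,0]},
    {"offset":[0,0,-0.012],"dr":[0,0,0]},
    {"offset":[0,0,-0.0135],"dr":[0,0,0]},
    {"offset":[0,0,-0.015],"dr":[0,0,0]},
    {"offset":[0,0,-0.017],"dr":[0,0,0]},
    {"offset":[0,0,-0.02],"dr":[0,0,0]},
    {"offset":[0,0,-0.023],"dr":[0,0,0]},
    {"offset":[0,0,-0.026],"dr":[0,0,0]},
    {"offset":[0,0,-0.029],"dr":[0,0,0]},
    {"offset":[0,0,-0.03],"dr":[0,0,0]}
  ]
}}

```text
time_s: 17.17
position: [0.4813, -0.1282, 0.1307]
tcp_rot: [[-0.938, 0.346, 0.001], [0.346, 0.938, -0.001], [-0.001, -0.0, -1.0]]
force: [0.9, 0.7, -0.9]
opening: 0.222
grasp_force: 30.0
```

>>> {"api": "servo_tool", "payload": {
  "targets": [
    {"offset":[0,0,-0.003],"dr":[0,0,0]},
    {"offset":[0,0,-0.008],"dr":[0,0,0]},
    {"offset":[0,0,-0.015],"dr":[0,0,0]},
    {"offset":[0,0,-0.023],"dr":[0,0,0]},
    {"offset":[0,0,-0.031],"dr":[0,0,0]},
    {"offset":[0,0,-0.039],"dr":[0,0,0]},
    {"offset":[0,0,-0.047],"dr":[0,0,0]},
    {"offset":[0,0,-0.055],"dr":[0,0,0]},
    {"offset":[0,0,-0.062],"dr":[0,0,0]},
    {"offset":[0,0,-0.067],"dr":[0,0,0]},
    {"offset":[0,0,-0.07],"dr":[0,0,0]},
    {"offset":[0,0,-0.07],"dr":[0,0,0]},
    {"offset":[0,0,-0.07],"dr":[0,0,0]},
    {"offset":[0,0,-0.07],"dr":[0,0,0]},
    {"offset":[0,0,-0.07],"dr":[0,0,0]},
    {"offset":[0,0,-0.07],"dr":[0,0,0]}
  ]
}}

```text
time_s: 18.5
position: [0.4808, -0.1279, 0.1996]
tcp_rot: [[-0.938, 0.347, -0.001], [0.347, 0.938, 0.0], [0.001, 0.0, -1.0]]
force: [0.2, 0.0, -0.2]
opening: 0.215
grasp_force: 30.0
```

Run:
```python
from h import *
s=bot.read_state(); print(s["position"],s["force"],s["opening"],s["grasp_force"])
I=[]
for n in ("scene","side"):
    d=viewer.capture(n); p=proj(d,[.48,-.128,.11]).astype(int)
    I.append(cv2.resize(d["color"][p[1]-65:p[1]+65,p[0]-50:p[0]+50],(400,520),interpolation=cv2.INTER_CUBIC))
cv2.imwrite("pics/z7.png",np.hstack(I)[:,:,::-1])
```

```text
[ 0.4807782  -0.1279031   0.19963586] [ 0.18825188  0.00614713 -0.15415866] 0.21536119729642333 29.999958872795105
```

View pics/z7.png

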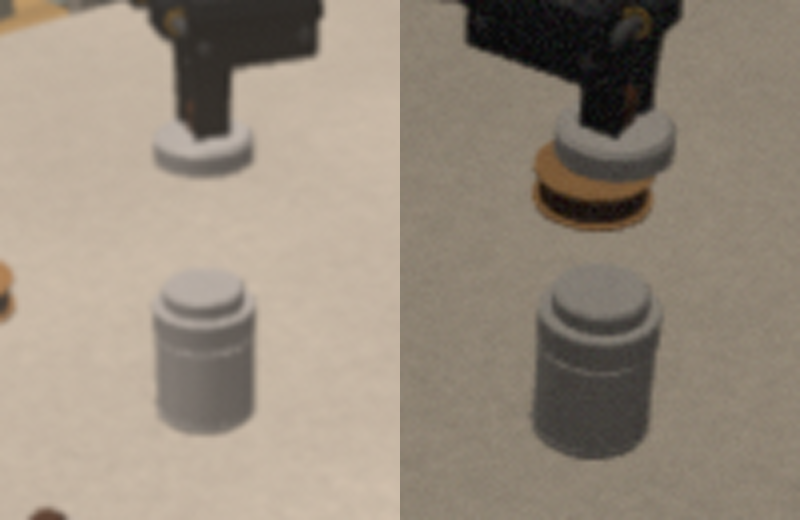

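In both views the inner lid sits seated and level on the tin (crown at (203,290) and (600,290)). The outer lid is held level about 10 cm above it.

```bash
python3 -c "
from rig import ticket; print(ticket.hand_in())"
```

```text
the job is handed in; nothing more can be done
None
```

The job is handed in: the tray is pressed home, the inner lid is seated on the tin, and the gripper holds the outer lid level about 10 cm above it, after about 18.6 s of robot time.

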